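# Set and lock the number wheel of the tag-marking fixture

### The job

The next metal tags belong to batch 6. On the tag-marking fixture, swing the latch bar right back until it rests open by itself, turn the number wheel by its wing grip until the 6 stands squarely in the window, then swing the bar over again and let it drop fully home in the wheel's notch, so that the wheel is locked. Leave the mallet, the pencil and the screw tin where they lie.

Things in the scene. Friction and masses are not known exactly. Their poses are not given: they have to be found in the camera images.
- marker: Tag-marking fixture: a grey wedge 190 mm wide, 200 deep, 115 high, bolted to the bench (flange 206 x 220), turned a little to either side. Its face slopes 26 degrees and looks up at the robot; on it a number wheel (140 mm diameter) under a dark cover plate 158 mm wide, and a latch bar across the wheel's top. Origin on the bench below the wheel's axis, x away from the robot, y left, z up.
- window (a point): Middle of the small window in the cover plate, 24 mm tall, 26 mm wide, bright steel bezel, above the wing grip; one figure (20 mm high) shows in it. x: up the slope, y: left along the face, z: straight out of the face, 26 degrees from vertical toward the robot. The point lies on the wheel's front, 7 mm behind the plate's front.
- figure_six (a point): Middle of the figure 6 on the wheel's front, 38 mm from the axis. When it coincides with window (within 4 mm) the 6 stands squarely in the window. The wheel carries raised black figures 1 to 8, each 45 degrees on from the last, clockwise seen from the front.
- wheel_grip (a point): Middle of the black wing grip, on the wheel's axis, 31 mm in front of the cover plate; 64 mm long, 18 mm wide, from 11 to 47 mm in front of the plate (a round 42 mm collar under 13 mm). x: along the wing, y: across it, z: out along the axis. Turns with the wheel, which turns endlessly against 0.035 N m of friction and stays where it is left.
- number_wheel (a joint): Angle of the wheel, rad, growing anticlockwise seen from the front. At 0 figure 1 is in the window; each 0.785 more brings the next higher figure, so 6 shows at 3.927 (or whole turns off). It starts anywhere from 0.75 to 2.55 short of that, on or between figures. While the bar's lug is in a notch it cannot turn.
- latch_ball (a point): Centre of the black ball knob, 26 mm diameter, at the free (right) end of the steel latch bar, on a 10 mm stem, 30 mm in front of the bar (14 mm wide, 8 mm thick, its front 11 mm in front of the cover plate). z: out of the face. The ball can turn between the fingers while the bar swings.
- latch_hinge (a point): On the bar's hinge axis, as far in front of the face as the ball: 72 mm up the slope and 62 mm left of the wheel's axis. z: out of the face, along the hinge axis. The ball swings on a circle of 120 mm radius about this point, parallel to the face.
- latch_bar (a joint): Angle of the bar, rad, growing as the ball swings up the slope (anticlockwise). 0: home, level, lug in a notch of the rim (one per figure), end in the forked catch. On the rim between notches about 0.17; clear of the wheel above 0.2. It falls home below 1.5; above 1.7 it falls to its stop at 1.92 and stays. Starts on the rim or in a notch. The lug enters if the 6 is within 4 degrees.
- mallet: Wooden mallet, 281 x 100 x 64 mm, lying at the back left of the bench; origin under its middle. Leave it alone.
- pencil: Flat carpenter's pencil, 165 mm long, lying on the bench in front of the fixture; origin under its middle. Leave it alone.
- screw_tin: Round open screw tin, 70 mm diameter and high, at the front right of the fixture; origin under its middle. Leave it alone.

How it is judged:
By the outcome, as a careful person would: the job done as asked, in the order asked, and still so for the second after the job is handed in, with the robot touching nothing.
It also fails if it takes over 72 s, if anything falls off the work surface, if the arm or the gripper's body presses on something with over 40 N, if the wrist force passes 120 N, or if a joint passes its speed limit or range.

### The arm

A 6-joint arm with a two-finger parallel gripper is mounted at the origin on the work surface; the furniture and walls round the work are solid. World frame = base frame: x ahead of the robot, y to its left, z up, the work surface at z = 0. Lengths are in m, angles in degrees, forces in N, time in s.
With the tool pointing down it reaches from about 0.25 to 0.725 m from the base axis. Payload 9.7 kg.
Tool frame: the origin (TCP) lies on the centre line of the jaws, within the pads' length; the fingertips stand 14 mm ahead of it and the grasp point (between the pads) lies 5 mm behind it; z points along the fingers, y is the line along which they close (so a half turn about z gives the same grasp; the last joint's range is limited). The gripper opens to 85 mm and grips with 20 to 120 N. Pads are 22 mm wide; open, the fingers measure 114 mm over their backs; the gripper's body (76 mm by 85 mm) begins 54 mm behind the grasp point. The pads swing forward as they close: fully open they stand 13 mm farther back than shut.
Start: joints at [-74.427, 4.979, 10.078, 95.1, 0, 90], TCP at [0.148, -0.53, 0.245] pointing down, gripper open.
Joint ranges: [-179.16, 179.16], [-48.56, 103.87], [-65.8, 70.77], [-126.05, 130.52], [-82.76, 87.17], [-180, 180]. Speed limits (degrees/s): [127.2, 127.2, 147.25, 180, 180, 180].

### API

Orientations are given as [roll, pitch, yaw] about the fixed x, y, z axes, in that order (R = Rz(yaw) Ry(pitch) Rx(roll)).
In Python, from workcell import bot, camera, get_calibration, ticket gives the robot as it stands. The module is installed in compiled form; this text tells all that it offers.
- The arm moves only by the tool send_rows, never from a script. Its arguments are lists of equal length, an entry for each row: "linear": the shift along the tool's x, y, z in m, a list of three; "twist": the turn, a rotation vector about the tool's x, y, z in units of 10 degrees (1.0 is 10 degrees), a list of three; "gripper": the opening in per cent of the stroke, from 0 (shut) to 100 (fully open). In form: {"linear": [[x, y, z], ...], "twist": [[wx, wy, wz], ...], "gripper": [gripper, ...]}. A call has 1 to 8 rows; each row shifts and turns the commanded pose from where the row before left it, along the tool's axes as they then stand; what a row does not reach is not made up. A row lasts 1/8 s, in which the tool goes at most 62.5 mm and 10.7 degrees, less where a joint would pass 70% of its speed; a pose out of reach is approached as far as the arm can. A call with a gripper value outside its range is refused whole. The fingers move at their own pace and stop on an object; "grip_force" is the grip in N (left out, the last holds). Time passes only in rows, so rows that do not move let the fingers close. It gives the time, the measured TCP pose, the force, the opening and the grip force at its end, in the units of the state.
- bot.get_obs(): the state, without advancing time (a new reading comes with each control period).
- camera(name): name is "side" or "top"; returns the picture (400x640x3 uint8, red, green, blue); there is no depth.
- get_calibration(name): a dict with "fx", "fy", "cx", "cy" (pixels), "k1" (the pictures are not rectified: a ray, as slopes to the right and down, at radius r is drawn at 1 + k1 r^2 times it, then the intrinsics apply), "origin" and "orientation" of the camera in the world. Camera axes: x right, y down, z forward; pixel columns grow to the right and rows downward; lengths in m; the calibration is good to about 2 mm. A picture is of the moment at which its call begins. get_calibration takes no time and is no camera call.
- ticket.job_done(): hands the job in; it is judged then, once.
The state is a dict: "time": time; "q": joint angles; "qd": joint speeds; "joint_efforts": joint torques, N m; "ee_pos": TCP position; "tcp_rot": TCP orientation; "wrist_force": force on the tool from outside, world axes, zero at the start; "torque": the same for the moment, N m; "opening": finger opening in m; "grasp_force": force on a finger pad.
Only numpy, scipy, OpenCV 4.12 (cv2) and the standard library are available. Lean on these libraries where they do the work, as an engineer would, in place of code of your own. Each camera call takes 0.05 s, during which the arm holds its last target. There are 200 camera calls.

## Working session

There is one attempt and no reset: what is moved stays moved. The work goes in short steps, Python scripts to look and compute and a tool call to move; the robot and the scene stay as the last step left them, time stands still between calls to the robot, and variables do not carry over. Pictures are saved under pics/ and viewed, at most 10 in all, crops included, and the job is handed in when it is done.

Besides the shell and the picture viewer there is one more tool, called by a JSON object that holds its "op" and its "data". send_rows: Moves the arm, as the interface text tells. Its arguments: {"type":"object","properties":{"linear":{"type":"array"},"twist":{"type":"array"},"gripper":{"type":"array"},"grip_force":{"type":"number"}},"required":["linear","twist","gripper"]}

```bash
mkdir -p pics; python3 - <<'E'
from workcell import bot,camera,get_calibration
import cv2
for n in("side","top"):
    im=camera(n); cv2.imwrite(f"pics/{n}0.png",im[:,:,::-1]); print(n,get_calibration(n))
print(bot.get_obs())
E
```

```text
side {'fx': 519.9613224118436, 'fy': 519.9613224118436, 'cx': 319.6459736092031, 'cy': 194.6177513698181, 'k1': -0.048970036400313, 'origin': array([-0.06760518,  1.05566603,  0.61030376]), 'orientation': array([-110.45612115,    0.58096733, -153.92088817])}
top {'fx': 428.4834364086504, 'fy': 428.4834364086504, 'cx': 311.7175474803793, 'cy': 195.955517804, 'k1': -0.07361885127247124, 'origin': array([ 0.35251751, -0.09829508,  1.31386993]), 'orientation': array([-172.90769899,   -0.31303438,  -89.62493638])}
{'time': 0.1, 'q': array([-7.44265040e+01,  5.00561124e+00,  1.00372896e+01,  9.51002228e+01,
        8.43407960e-05,  9.00008941e+01]), 'qd': array([ 0.03742252, -0.10686039,  0.12640589, -0.08425284, -0.04163354,
       -0.0408989 ]), 'joint_efforts': array([ 1.60996606e-04, -5.21560335e+01,  4.65654588e+01,  1.59210985e-02,
        3.26383690e-05, -9.64994484e-08]), 'ee_pos': array([ 0.1476056 , -0.52960808,  0.24466113]), 'tcp_rot': array([-1.79931456e+02, -8.32710525e-05,  1.55726018e+01]), 'wrist_force': array([ 0.74766447, -0.06122769, -0.36193257]), 'torque': array([0.001682  , 0.05154289, 0.03675344]), 'grasp_force': 0.0, 'opening': 0.08541496586538465}
```

View pics/side0.png

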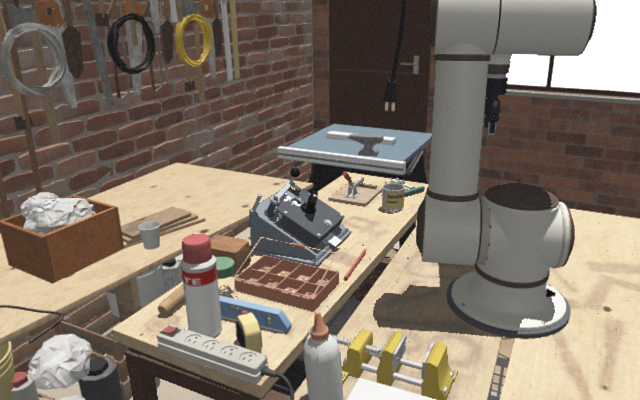

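View pics/top0.png

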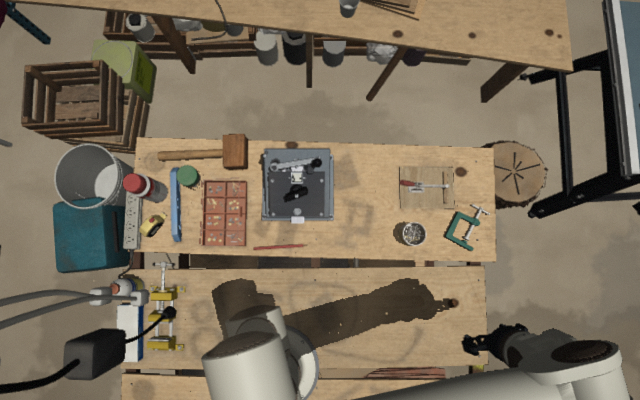

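The top view shows the fixture at about (298,185), with the ball near (316,163). The wing grip is near (296,193), and the pencil and tin are clear of it. I'll enlarge both views.

```bash
python3 - <<'E'
import cv2,numpy as np
t=cv2.imread("pics/top0.png")[140:230,250:350]; s=cv2.imread("pics/side0.png")[160:265,245:355]
a=cv2.resize(t,None,fx=5,fy=5,interpolation=cv2.INTER_CUBIC) # 500x450
b=cv2.resize(s,(300*1,286),interpolation=cv2.INTER_CUBIC)
cv2.imwrite("pics/c0.png",cv2.resize(t,None,fx=6.5,fy=6.5,interpolation=cv2.INTER_CUBIC))
cv2.imwrite("pics/c1.png",cv2.resize(s,None,fx=5.5,fy=5.5,interpolation=cv2.INTER_CUBIC))
E
```

```text
(no output)
```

View pics/c0.png

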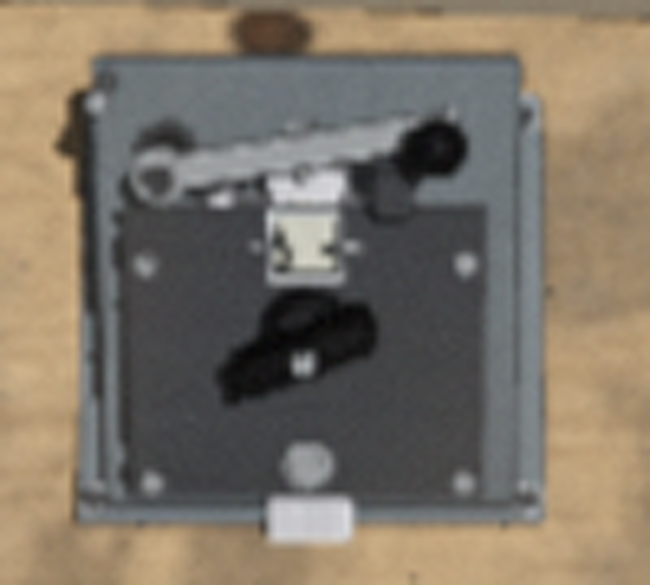

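View pics/c1.png

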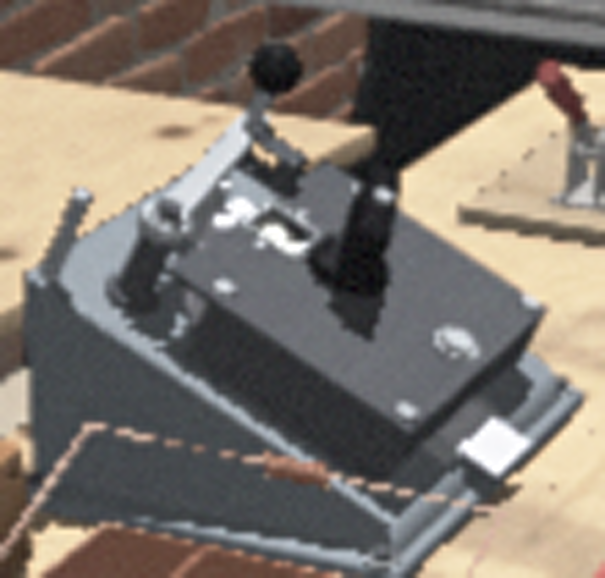

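The bar rests on the rim and the window is between two figures. The wing points right and up, about 25° above horizontal. Next I triangulate the features.

```bash
cat >h.py <<'E'
import numpy as np,cv2
from scipy.spatial.transform import Rotation as R
from workcell import bot,camera,get_calibration
C={n:get_calibration(n) for n in("side","top")}
def ray(n,p):
    c=C[n];K=np.array([[c['fx'],0,c['cx']],[0,c['fy'],c['cy']],[0,0,1]])
    u=cv2.undistortPoints(np.array([[p]],float),K,np.array([c['k1'],0,0,0,0.]))[0,0]
    d=R.from_euler('xyz',c['orientation'],degrees=True).apply([u[0],u[1],1]); return np.array(c['origin']),d/np.linalg.norm(d)
def tri(pt,ps):
    o1,d1=ray("top",pt);o2,d2=ray("side",ps)
    s=np.linalg.lstsq(np.c_[d1,-d2],o2-o1,rcond=None)[0]
    a,b=o1+s[0]*d1,o2+s[1]*d2; return (a+b)/2,np.linalg.norm(a-b)
def plane(n,p,p0,nv):
    o,d=ray(n,p); return o+d*(np.dot(p0-o,nv)/np.dot(d,nv))
def pix(n,X):
    c=C[n];r=R.from_euler('xyz',c['orientation'],degrees=True)
    v=r.inv().apply(np.array(X)-c['origin']);u=v[:2]/v[2];u=u*(1+c['k1']*(u@u))
    return np.array([c['fx']*u[0]+c['cx'],c['fy']*u[1]+c['cy']])
def T(x,y):return(250+(x-3)/6.5,140+(y-3)/6.5)
def S(x,y):return(245+(x-2.5)/5.5,160+(y-2.5)/5.5)
E
python3 - <<'E'
from h import *
np.set_printoptions(precision=4,suppress=True)
P={'ball':((436,148),(275,68)),'hinge':((158,175),(163,213)),'mark':((305,363),(382,192)),'sBL':((145,265),(222,287)),'sFL':((152,483),(408,410)),'sFR':((464,483),(530,302)),'sBR':((465,265),(352,185)),'disc':((307,465),(457,341))}
for k,(a,b) in P.items(): print(k,*tri(T(*a),S(*b)))
E
```

```text
ball [ 0.5861 -0.1161  0.1768] 0.0006780618122876536
hinge [0.5808 0.0024 0.1423] 0.00128820470592477
mark [ 0.5    -0.0615  0.1435] 0.0011444664811712368
sBL [0.5464 0.0098 0.1141] 0.0013959686436511899
sFL [0.4538 0.0084 0.0699] 0.00044440309260780457
sFR [ 0.4553 -0.1312  0.0692] 0.00038956232723097006
sBR [ 0.5487 -0.129   0.1165] 0.00520852673632596
disc [ 0.4621 -0.061   0.0748] 0.00022300496569142695
```

```bash
cat >>h.py <<'E'
np.set_printoptions(precision=4,suppress=True)
psi,al=np.radians(0.7),np.radians(26)
Rz=R.from_euler('z',psi)
u=Rz.apply([np.cos(al),0,np.sin(al)]);l=Rz.apply([0,1,0]);n=np.cross(u,l)
mark=np.array([.5,-.0615,.1435]); ax=mark-.047*n      # axis on plate front
def F(a,b,c): return ax+a*u+b*l+c*n
def face(p): d=np.asarray(p)-ax; return np.array([d@u,d@l,d@n])
def tool(th): # tool y at th deg ccw of u, z into face
    t=np.radians(th); y=np.cos(t)*u+np.sin(t)*l; z=-n; return R.from_matrix(np.c_[np.cross(y,z),y,z])
def rows(p,Rt,N):
    o=bot.get_obs();R0=R.from_euler('xyz',o['tcp_rot'],degrees=True);p0=o['ee_pos']
    w=(R0.inv()*Rt).as_rotvec();Rc=R0;L=[]
    for i in range(N):
        L.append(Rc.inv().apply((p-p0)/N).round(4).tolist());Rc=Rc*R.from_rotvec(w/N)
    print("lin",L);print("tw",(np.degrees(w)/10/N).round(3))
E
python3 - <<'E'
from h import *
ball=np.array([.5861,-.1161,.1768]);print('ball face',face(ball))
H=np.array([.072,.062]);d=face(ball)[:2]-H;print('r',np.hypot(*d),'ang',np.arctan2(d[0],-d[1]))
for k,p in dict(BL=[.5464,.0098,.1141],FL=[.4538,.0084,.0699],FR=[.4553,-.1312,.0692]).items():print(k,face(p))
print('window px',pix('top',F(.038,0,-.007)),'crop',(pix('top',F(.038,0,-.007))-[250,140])*6.5+3)
a=plane('top',T(228,388),F(0,0,.047),n);b=plane('top',T(372,325),F(0,0,.047),n);A,B=face(a),face(b)
print('wing',A,B,'elev deg',np.degrees(np.arctan2(B[0]-A[0],A[1]-B[1])))
rows(ball+.08*n,tool(0),16)
E
```

```text
ball face [ 0.0914 -0.0556  0.0395]
r 0.11923312276307696 ang 0.16325125639011598
BL [ 0.0296  0.0707 -0.0001]
FL [-0.073   0.0705  0.0007]
FR [-0.0735 -0.0691  0.0002]
window px [296.6936 176.418 ] crop [306.5084 239.7171]
wing [-0.0116  0.0327  0.047 ] [ 0.0162 -0.0287  0.047 ] elev deg 24.396590940156564
lin [[0.0312, -0.0181, -0.0002], [0.0326, -0.0155, -0.0], [0.0337, -0.0129, 0.0002], [0.0346, -0.0101, 0.0006], [0.0353, -0.0073, 0.001], [0.0358, -0.0045, 0.0015], [0.036, -0.0016, 0.0021], [0.036, 0.0012, 0.0028], [0.0357, 0.004, 0.0035], [0.0352, 0.0068, 0.0043], [0.0344, 0.0094, 0.0051], [0.0335, 0.012, 0.006], [0.0323, 0.0145, 0.007], [0.0309, 0.0169, 0.0079], [0.0293, 0.0191, 0.0089], [0.0275, 0.0212, 0.0099]]
tw [-0.139  0.106 -0.461]
```

The sizes agree: ball radius 119 mm, bar angle 0.163, screws within 1 mm of the plate plane. Moving to the pre-grasp pose.

{"op": "send_rows", "data": {"linear": [[0.0312,-0.0181,0],[0.0326,-0.0155,0],[0.0337,-0.0129,0],[0.0346,-0.0101,0.0006],[0.0353,-0.0073,0.001],[0.0358,-0.0045,0.0015],[0.036,-0.0016,0.0021],[0.036,0.0012,0.0028]], "twist": [[-0.139,0.106,-0.461],[-0.139,0.106,-0.461],[-0.139,0.106,-0.461],[-0.139,0.106,-0.461],[-0.139,0.106,-0.461],[-0.139,0.106,-0.461],[-0.139,0.106,-0.461],[-0.139,0.106,-0.461]], "gripper": [80,80,80,80,80,80,80,80], "grip_force": 40}}

```text
time: 1.1
ee_pos: [0.35, -0.3223, 0.2468]
tcp_rot: [166.9, -4.4, 53.3]
wrist_force: [0.7, -0.4, 0.3]
opening: 0.0685
grasp_force: 0.0
```

{"op": "send_rows", "data": {"linear": [[0.0357,0.004,0.0035],[0.0352,0.0068,0.0043],[0.0344,0.0094,0.0051],[0.0335,0.012,0.006],[0.0323,0.0145,0.007],[0.0309,0.0169,0.0079],[0.0293,0.0191,0.0089],[0.0275,0.0212,0.0099]], "twist": [[-0.139,0.106,-0.461],[-0.139,0.106,-0.461],[-0.139,0.106,-0.461],[-0.139,0.106,-0.461],[-0.139,0.106,-0.461],[-0.139,0.106,-0.461],[-0.139,0.106,-0.461],[-0.139,0.106,-0.461]], "gripper": [80,80,80,80,80,80,80,80]}}

```text
time: 2.1
ee_pos: [0.5516, -0.1157, 0.2486]
tcp_rot: [154.0, 0.1, 90.8]
wrist_force: [0.0, -0.6, 0.6]
opening: 0.0682
grasp_force: 0.0
```

```bash
python3 - <<'E'
from h import *
o=bot.get_obs();print(o['time'],o['q'],o['ee_pos'],o['wrist_force'],o['opening'])
ball=np.array([.5861,-.1161,.1768]);print(face(o['ee_pos'])-face(ball))
rows(ball-.005*n,tool(0),4)
E
```

```text
2.1 [-15.1148 -17.9653 -14.9876  67.7782   6.8175  75.5398] [ 0.5516 -0.1157  0.2486] [ 0.0038 -0.6114  0.6157] 0.06817714134735252
[0.0004 0.0009 0.0796]
lin [[-0.0002, -0.0001, 0.0212], [-0.0002, -0.0001, 0.0212], [-0.0002, -0.0001, 0.0212], [-0.0002, -0.0001, 0.0212]]
tw [0.001 0.001 0.005]
```

{"op": "send_rows", "data": {"linear": [[-0.001,0,0.021],[0,0,0.021],[0,0,0.021],[0,0,0.021],[0,0,0.001],[0,0,0],[0,0,0],[0,0,0]], "twist": [[0,0,0],[0,0,0],[0,0,0],[0,0,0],[0,0,0],[0,0,0],[0,0,0],[0,0,0]], "gripper": [80,80,80,80,80,10,10,10]}}

```text
time: 3.1
ee_pos: [0.5885, -0.1175, 0.1739]
tcp_rot: [153.9, 0.1, 90.7]
wrist_force: [-3.7, 0.2, 3.8]
opening: 0.024
grasp_force: 38.9
```

{"op": "send_rows", "data": {"linear": [[0,0,0],[0,0,0],[0,0,0],[0,0,0]], "twist": [[0,0,0],[0,0,0],[0,0,0],[0,0,0]], "gripper": [10,10,10,10]}}

```text
time: 3.6
ee_pos: [0.5885, -0.1175, 0.1738]
tcp_rot: [153.9, 0.1, 90.7]
wrist_force: [-4.6, -0.5, 5.4]
opening: 0.0233
grasp_force: 39.0
```

```bash
python3 - <<'E'
from h import *
o=bot.get_obs();print(o['time'],face(o['ee_pos']),o['wrist_force'],o['opening'],o['grasp_force'])
# arc of ball from 0.163 to 1.95; tool fixed (x=l,y=u)
H=np.array([.072,.062]);g=face(o['ee_pos'])[:2]-H;t0=np.arctan2(g[0],-g[1]);r=np.hypot(*g);print(t0,r)
th=np.linspace(t0,1.93,33);q=np.c_[-r*np.cos(th),r*np.sin(th)] # l,u
print(np.diff(q,axis=0).round(4).tolist())
E
```

```text
3.6 [ 0.0922 -0.0571  0.0357] [-4.6193 -0.5148  5.3547] 0.023266406442164978 38.9712792634964
0.16810500652754484 0.1208110820145407
[[0.0013, 0.0065], [0.0016, 0.0064], [0.002, 0.0063], [0.0023, 0.0062], [0.0027, 0.0061], [0.003, 0.0059], [0.0033, 0.0058], [0.0037, 0.0056], [0.004, 0.0054], [0.0042, 0.0051], [0.0045, 0.0049], [0.0048, 0.0046], [0.005, 0.0044], [0.0053, 0.0041], [0.0055, 0.0038], [0.0057, 0.0035], [0.0059, 0.0032], [0.006, 0.0028], [0.0062, 0.0025], [0.0063, 0.0021], [0.0064, 0.0018], [0.0065, 0.0014], [0.0066, 0.0011], [0.0066, 0.0007], [0.0066, 0.0004], [0.0067, -0.0], [0.0066, -0.0004], [0.0066, -0.0007], [0.0066, -0.0011], [0.0065, -0.0015], [0.0064, -0.0018], [0.0063, -0.0022]]
```

{"op": "send_rows", "data": {"linear": [[0.0013,0.0065,0],[0.0016,0.0064,0],[0.002,0.0063,0],[0.0023,0.0062,0],[0.0027,0.0061,0],[0.003,0.0059,0]], "twist": [[0,0,0],[0,0,0],[0,0,0],[0,0,0],[0,0,0],[0,0,0]], "gripper": [10,10,10,10,10,10]}}

```text
time: 4.35
ee_pos: [0.6218, -0.1043, 0.1896]
tcp_rot: [154.0, 0.2, 90.7]
wrist_force: [-3.3, -1.0, 1.6]
opening: 0.0234
grasp_force: 39.5
```

```bash
python3 - <<'E'
from h import *
im=camera("top")[:,:,::-1];s=camera("side")[:,:,::-1]
a=cv2.resize(im[130:230,250:350],None,fx=4,fy=4,interpolation=2);b=cv2.resize(s[130:230,250:350],None,fx=4,fy=4,interpolation=2)
cv2.imwrite("pics/g1.png",np.hstack([a,b]))
E
```

```text
(no output)
```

View pics/g1.png

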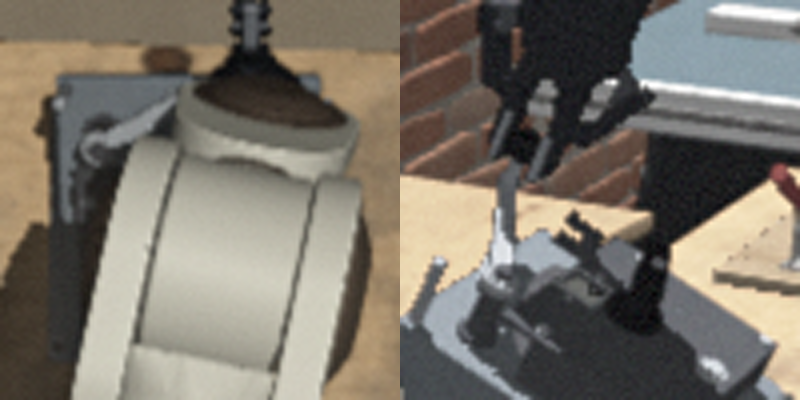

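The ball sits between the fingers at about (520,145) in the side half, and the bar lifts with it. Continuing the arc.

{"op": "send_rows", "data": {"linear": [[0.0033,0.0058,0],[0.0037,0.0056,0],[0.004,0.0054,0],[0.0042,0.0051,0],[0.0045,0.0049,0],[0.0048,0.0046,0],[0.005,0.0044,0],[0.0053,0.0041,0]], "twist": [[0,0,0],[0,0,0],[0,0,0],[0,0,0],[0,0,0],[0,0,0],[0,0,0],[0,0,0]], "gripper": [10,10,10,10,10,10,10,10]}}

```text
time: 5.45
ee_pos: [0.6568, -0.0687, 0.206]
tcp_rot: [154.0, 0.1, 90.7]
wrist_force: [-8.8, 7.3, 2.9]
opening: 0.0235
grasp_force: 40.3
```

{"op": "send_rows", "data": {"linear": [[0.0055,0.0038,0],[0.0057,0.0035,0],[0.0059,0.0032,0],[0.006,0.0028,0],[0.0062,0.0025,0],[0.0063,0.0021,0],[0.0064,0.0018,0],[0.0065,0.0014,0]], "twist": [[0,0,0],[0,0,0],[0,0,0],[0,0,0],[0,0,0],[0,0,0],[0,0,0],[0,0,0]], "gripper": [10,10,10,10,10,10,10,10]}}

```text
time: 6.45
ee_pos: [0.6747, -0.0199, 0.2146]
tcp_rot: [154.1, 0.1, 90.7]
wrist_force: [-7.5, 3.9, 3.2]
opening: 0.0234
grasp_force: 40.4
```

{"op": "send_rows", "data": {"linear": [[0.0066,0.0011,0],[0.0066,0.0007,0],[0.0066,0.0004,0],[0.0067,0,0],[0.0066,-0.0004,0],[0.0066,-0.0007,0],[0.0066,-0.0011,0],[0.0065,-0.0015,0]], "twist": [[0,0,0],[0,0,0],[0,0,0],[0,0,0],[0,0,0],[0,0,0],[0,0,0],[0,0,0]], "gripper": [10,10,10,10,10,10,10,10]}}

```text
time: 7.45
ee_pos: [0.674, 0.0333, 0.2148]
tcp_rot: [153.9, 0.1, 90.7]
wrist_force: [4.5, -1.9, -3.0]
opening: 0.0233
grasp_force: 39.4
```

```bash
python3 - <<'E'
from h import *
o=bot.get_obs();f=face(o['ee_pos']);print(f,o['q'],o['wrist_force'],o['opening'])
H=np.array([.072,.062]);g=f[:2]-H;print(np.arctan2(g[0],-g[1]),np.hypot(*g))
E
```

```text
[0.1887 0.0927 0.0343] [ 3.3212 -3.757  -6.7882 60.9137 -1.2262 92.3225] [ 4.4631 -1.9482 -2.9557] 0.023326621693335114
1.827814926267226 0.12066817447997222
```

{"op": "send_rows", "data": {"linear": [[0.0064,-0.002,0],[0,0,0],[0,0,0],[0,0,0],[0,0,0],[0,0,-0.03],[0,0,-0.03],[0,0,-0.03]], "twist": [[0,0,0],[0,0,0],[0,0,0],[0,0,0],[0,0,0],[0,0,0],[0,0,0],[0,0,0]], "gripper": [10,80,80,80,80,80,80,80]}}

```text
time: 8.45
ee_pos: [0.6318, 0.0386, 0.2957]
tcp_rot: [154.0, 0.1, 90.7]
wrist_force: [0.5, 0.2, 1.0]
opening: 0.0681
grasp_force: 0.0
```

```bash
python3 - <<'E'
from h import *
o=bot.get_obs();print(o['time'],face(o['ee_pos']),o['wrist_force'],o['opening'],o['q'])
rows(F(0,0,.036+.08),tool(24.4),8)
E
```

```text
8.45 [0.1863 0.0985 0.1255] [0.4709 0.2491 1.0164] 0.06809780133091078 [ 4.1985 -8.301  -1.957  70.3549 -1.641  93.1259]
lin [[-0.0123, -0.0233, 0.0012], [-0.011, -0.0239, 0.0012], [-0.0098, -0.0245, 0.0012], [-0.0084, -0.0249, 0.0012], [-0.0071, -0.0254, 0.0012], [-0.0057, -0.0257, 0.0012], [-0.0044, -0.026, 0.0012], [-0.003, -0.0262, 0.0012]]
tw [ 0.     0.001 -0.305]
```

{"op": "send_rows", "data": {"linear": [[-0.0123,-0.0233,0.001],[-0.011,-0.0239,0.001],[-0.0098,-0.0245,0.001],[-0.0084,-0.0249,0.001],[-0.0071,-0.0254,0.001],[-0.0057,-0.0257,0.001],[-0.0044,-0.026,0.001],[-0.003,-0.0262,0.001]], "twist": [[0,0,-0.305],[0,0,-0.305],[0,0,-0.305],[0,0,-0.305],[0,0,-0.305],[0,0,-0.305],[0,0,-0.305],[0,0,-0.305]], "gripper": [60,60,60,60,60,60,60,60]}}

```text
time: 9.45
ee_pos: [0.4688, -0.0622, 0.2058]
tcp_rot: [156.1, 10.6, 112.9]
wrist_force: [-0.1, -0.5, -0.5]
opening: 0.0513
grasp_force: 0.0
```

```bash
python3 - <<'E'
from h import *
im=camera("top")[:,:,::-1];s=camera("side")[:,:,::-1]
a=cv2.resize(im[130:230,250:350],None,fx=4,fy=4,interpolation=2);b=cv2.resize(s[130:230,250:350],None,fx=4,fy=4,interpolation=2)
cv2.imwrite("pics/g2.png",np.hstack([a,b]))
o=bot.get_obs();print(o['time'],face(o['ee_pos']),o['wrist_force'],o['opening'],o['q'])
rows(F(0,0,.031),tool(24.4),4)
E
```

```text
9.55 [-0.0018 -0.0007  0.1164] [ 0.2002 -0.6578  0.5448] 0.051312061098243475 [-10.2801 -32.1484 -29.1474  67.4109   4.6454  55.7155]
lin [[0.0, 0.0005, 0.0214], [0.0, 0.0005, 0.0214], [-0.0, 0.0005, 0.0214], [-0.0, 0.0005, 0.0214]]
tw [-0.002  0.003 -0.   ]
```

View pics/g2.png

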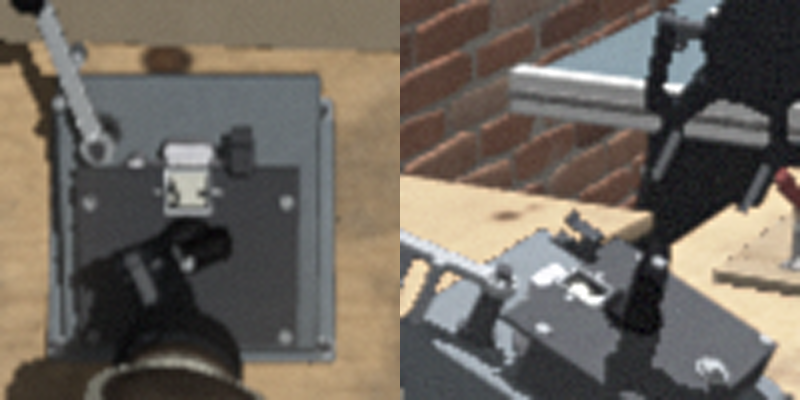

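The bar rests open, with the ball at (28,0) and the hinge at (95,150) in the top half. Descending on the wing and gripping.

{"op": "send_rows", "data": {"linear": [[0,0.0005,0.0214],[0,0.0005,0.0214],[0,0.0005,0.0214],[0,0.0005,0.0214],[0,0,0],[0,0,0],[0,0,0],[0,0,0]], "twist": [[0,0,0],[0,0,0],[0,0,0],[0,0,0],[0,0,0],[0,0,0],[0,0,0],[0,0,0]], "gripper": [60,60,60,60,60,0,0,0], "grip_force": 40}}

```text
time: 10.55
ee_pos: [0.5062, -0.0623, 0.1295]
tcp_rot: [156.4, 10.6, 112.7]
wrist_force: [-23.1, -11.5, 6.8]
opening: 0.0171
grasp_force: 40.1
```

{"op": "send_rows", "data": {"linear": [[0,0,0],[0,0,0]], "twist": [[0,0,0],[0,0,0]], "gripper": [0,0]}}

```text
time: 10.8
ee_pos: [0.5062, -0.0623, 0.1296]
tcp_rot: [156.4, 10.6, 112.7]
wrist_force: [-22.7, -9.8, 7.1]
opening: 0.0174
grasp_force: 40.0
```

```bash
python3 - <<'E'
from h import *
o=bot.get_obs();print(o['time'],face(o['ee_pos']),o['wrist_force'],o['torque'],o['opening'],o['grasp_force'],o['q'])
y=R.from_euler('xyz',o['tcp_rot'],degrees=True).as_matrix()[:,1];print(np.degrees(np.arctan2(y@l,y@u)))
E
```

```text
10.8 [-0.0005 -0.0009  0.0318] [-22.7321  -9.8446   7.0903] [-1.7399  3.8244 -0.7652] 0.0173623842558102 40.02197116613388 [ -9.0776 -26.5552 -34.052   57.0174   3.883   56.8736]
24.30812836125364
```

{"op": "send_rows", "data": {"linear": [[0,-0.001,0],[0,0,0]], "twist": [[0,0,0],[0,0,0]], "gripper": [0,0]}}

```text
time: 11.05
ee_pos: [0.5061, -0.0623, 0.1295]
tcp_rot: [156.3, 10.6, 112.7]
wrist_force: [-16.3, -7.2, 5.0]
opening: 0.0175
grasp_force: 39.5
```

{"op": "send_rows", "data": {"linear": [[0,-0.002,0],[0,0,0]], "twist": [[0,0,0],[0,0,0]], "gripper": [0,0]}}

```text
time: 11.3
ee_pos: [0.506, -0.0624, 0.1295]
tcp_rot: [156.1, 10.6, 112.8]
wrist_force: [-6.8, -2.3, 3.3]
opening: 0.0174
grasp_force: 40.3
```

{"op": "send_rows", "data": {"linear": [[0,0,0],[0,0,0],[0,0,0],[0,0,0],[0,0,0],[0,0,0],[0,0,0],[0,0,0]], "twist": [[0,0,-0.69],[0,0,-0.69],[0,0,-0.69],[0,0,-0.69],[0,0,-0.69],[0,0,-0.69],[0,0,-0.69],[0,0,-0.69]], "gripper": [0,0,0,0,0,0,0,0]}}

```text
time: 12.3
ee_pos: [0.5066, -0.0617, 0.1298]
tcp_rot: [175.1, 25.7, 169.4]
wrist_force: [-1.9, 2.5, 2.2]
opening: 0.0173
grasp_force: 39.9
```

{"op": "send_rows", "data": {"linear": [[0,0,0],[0,0,0],[0,0,0],[0,0,0],[0,0,0],[0,0,0],[0,0,0],[0,0,0]], "twist": [[0,0,-0.69],[0,0,-0.69],[0,0,-0.69],[0,0,-0.69],[0,0,-0.69],[0,0,-0.69],[0,0,-0.69],[0,0,-0.69]], "gripper": [0,0,0,0,0,0,0,0]}}

```text
time: 13.3
ee_pos: [0.5064, -0.0607, 0.1297]
tcp_rot: [-160.9, 18.1, -131.1]
wrist_force: [-5.5, 8.2, 3.8]
opening: 0.0174
grasp_force: 40.2
```

{"op": "send_rows", "data": {"linear": [[0,0,0],[0,0,0]], "twist": [[0,0,0],[0,0,0]], "gripper": [0,0]}}

```text
time: 13.55
ee_pos: [0.5064, -0.0607, 0.1297]
tcp_rot: [-161.0, 18.2, -131.3]
wrist_force: [-5.7, 7.3, 3.6]
opening: 0.0173
grasp_force: 40.2
```

```bash
python3 - <<'E'
from h import *
o=bot.get_obs();print(o['time'],face(o['ee_pos']),o['wrist_force'],o['torque'],o['opening'],o['q'])
y=R.from_euler('xyz',o['tcp_rot'],degrees=True).as_matrix()[:,1];print(np.degrees(np.arctan2(y@l,y@u)))
im=camera("top")[:,:,::-1];s=camera("side")[:,:,::-1]
a=cv2.resize(im[150:200,270:320],(400,400),interpolation=2);b=cv2.resize(s[175:225,270:320],(400,400),interpolation=2)
cv2.imwrite("pics/g3.png",np.hstack([a,b]))
E
```

```text
13.55 [-0.0003  0.0007  0.0318] [-5.6705  7.3096  3.6101] [0.9146 0.8433 0.5126] 0.017310315542466807 [ -9.1573 -26.8298 -34.3241  56.7529   4.3695 -53.7533]
134.8834571136129
```

View pics/g3.png

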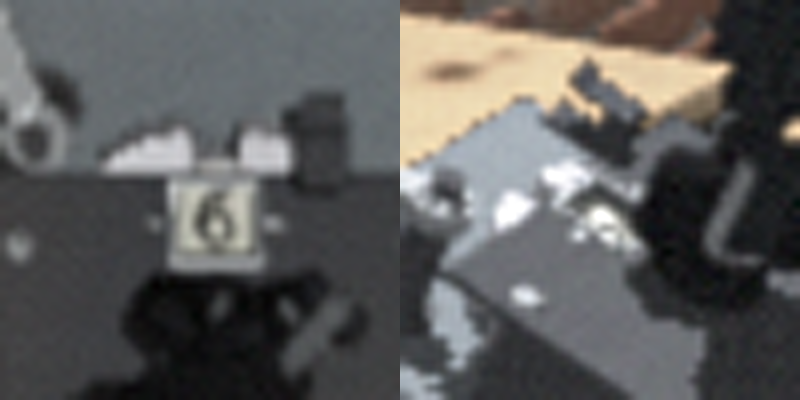

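The window shows the 6 centred (glyph at x≈214, window centre ≈216), and the notch gap is centred above it. Releasing and backing off.

{"op": "send_rows", "data": {"linear": [[0,0,0],[0,0,0],[0,0,0],[0,0,0],[0,0,-0.03],[0,0,-0.03],[0,0,-0.03],[0,0,0]], "twist": [[0,0,0],[0,0,0],[0,0,0],[0,0,0],[0,0,0],[0,0,0],[0,0,0],[0,0,0]], "gripper": [60,60,60,60,60,60,60,60]}}

```text
time: 14.65
ee_pos: [0.4673, -0.0624, 0.2122]
tcp_rot: [-160.7, 18.2, -131.4]
wrist_force: [1.0, 0.1, -0.2]
opening: 0.0512
grasp_force: 0.0
```

```bash
python3 - <<'E'
from h import *
im=camera("top");t=cv2.cvtColor(im,cv2.COLOR_RGB2GRAY)[120:150,235:275]
y,x=np.nonzero(t<45)
print(len(x),x.mean()+235,y.mean()+120,'exp ball px',pix('top',F(.1848,.103,.0395)),pix('side',F(.1848,.103,.0395)))
rows(F(.1848,.103,.1195),tool(180),10)
E
```

```text
92 253.27173913043478 133.29347826086956 exp ball px [256.4176 128.1047] [234.5401 170.1449]
lin [[-0.0204, -0.0057, 0.0002], [-0.0199, -0.0073, 0.0002], [-0.0193, -0.0088, 0.0002], [-0.0185, -0.0103, 0.0002], [-0.0176, -0.0118, 0.0002], [-0.0167, -0.0131, 0.0002], [-0.0156, -0.0144, 0.0002], [-0.0144, -0.0156, 0.0002], [-0.0131, -0.0167, 0.0002], [-0.0118, -0.0176, 0.0002]]
tw [-0.002 -0.001 -0.452]
```

{"op": "send_rows", "data": {"linear": [[-0.0204,-0.0057,0],[-0.0199,-0.0073,0],[-0.0193,-0.0088,0],[-0.0185,-0.0103,0],[-0.0176,-0.0118,0],[-0.0167,-0.0131,0],[-0.0156,-0.0144,0],[-0.0144,-0.0156,0]], "twist": [[0,0,-0.452],[0,0,-0.452],[0,0,-0.452],[0,0,-0.452],[0,0,-0.452],[0,0,-0.452],[0,0,-0.452],[0,0,-0.452]], "gripper": [80,80,80,80,80,80,80,80]}}

```text
time: 15.7
ee_pos: [0.5994, 0.0227, 0.2725]
tcp_rot: [-154.4, 3.8, -97.3]
wrist_force: [1.3, -0.7, 0.4]
opening: 0.0687
grasp_force: 0.0
```

{"op": "send_rows", "data": {"linear": [[-0.0131,-0.0167,0],[-0.0118,-0.0176,0],[0,0,0]], "twist": [[0,0,-0.452],[0,0,-0.452],[0,0,0]], "gripper": [80,80,80]}}

```text
time: 16.08
ee_pos: [0.6325, 0.044, 0.2887]
tcp_rot: [-154.1, -0.1, -89.3]
wrist_force: [0.2, -0.7, -1.1]
opening: 0.0684
grasp_force: 0.0
```

```bash
python3 - <<'E'
from h import *
o=bot.get_obs();print(o['time'],face(o['ee_pos']),o['q'])
rows(F(.1848,.103,.0345),tool(180),4)
s=camera("side")[:,:,::-1];p=camera("top")[:,:,::-1]
a=cv2.resize(s[130:210,195:275],(400,400),interpolation=2);b=cv2.resize(p[140:220,255:335],(400,400),interpolation=2)
cv2.imwrite("pics/g4.png",np.hstack([a,b]))
E
```

```text
16.075 [0.1839 0.1039 0.1188] [  4.7782  -8.1817  -2.59    69.7478  -1.8661 -86.3926]
lin [[0.0002, -0.0003, 0.0211], [0.0002, -0.0002, 0.0211], [0.0002, -0.0002, 0.0211], [0.0002, -0.0002, 0.0211]]
tw [ 0.002 -0.002  0.002]
```

View pics/g4.png

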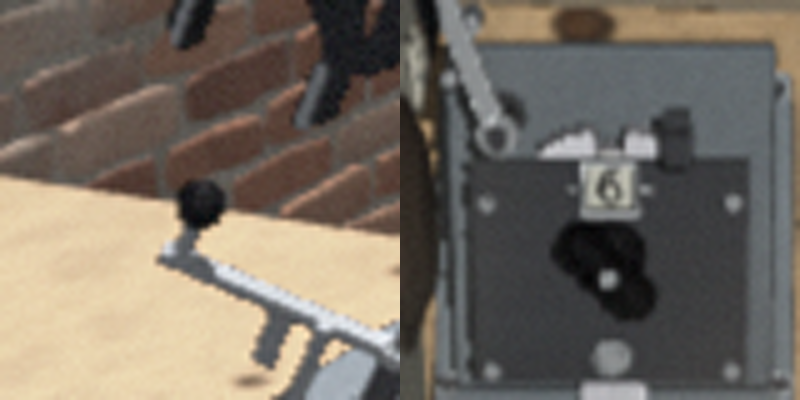

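The ball is at side px (235,170), where it was predicted, and the 6 still stands squarely. Descending and gripping the ball.

{"op": "send_rows", "data": {"linear": [[0,0,0.021],[0.001,-0.001,0.021],[0,0,0.021],[0,0,0.021],[0,0,0],[0,0,0],[0,0,0],[0,0,0]], "twist": [[0,0,0],[0,0,0],[0,0,0],[0,0,0],[0,0,0],[0,0,0],[0,0,0],[0,0,0]], "gripper": [80,80,80,80,80,10,10,10]}}

```text
time: 17.18
ee_pos: [0.6684, 0.0421, 0.2164]
tcp_rot: [-154.0, -0.2, -89.4]
wrist_force: [-11.3, -3.3, 5.5]
opening: 0.0236
grasp_force: 38.7
```

{"op": "send_rows", "data": {"linear": [[0,0,0],[0,0,0]], "twist": [[0,0,0],[0,0,0]], "gripper": [10,10]}}

```text
time: 17.42
ee_pos: [0.6684, 0.042, 0.2165]
tcp_rot: [-154.0, -0.2, -89.4]
wrist_force: [-12.3, -4.0, 4.8]
opening: 0.0238
grasp_force: 38.7
```

```bash
python3 - <<'E'
from h import *
o=bot.get_obs();f=face(o['ee_pos']);print(o['time'],f,o['wrist_force'],o['opening'])
H=np.array([.072,.062]);g=f[:2]-H;t0=np.arctan2(g[0],-g[1]);r=np.hypot(*g);print(t0,r)
th=np.linspace(t0,.25,33);q=np.c_[r*np.cos(th),-r*np.sin(th)] # -l,-u
print(np.diff(q,axis=0).round(4).tolist())
print('fork',face(tri((310,163),(293.7,183.7))[0]),'home ball px',pix('top',F(.072,-.058,.0395)))
E
```

```text
17.425 [0.1845 0.1015 0.0382] [-12.2564  -4.0343   4.8049] 0.023765950931727425
1.9082233581237344 0.11922631065348317
[[0.0059, -0.0019], [0.006, -0.0016], [0.006, -0.0013], [0.0061, -0.001], [0.0061, -0.0006], [0.0062, -0.0003], [0.0062, -0.0], [0.0062, 0.0003], [0.0061, 0.0006], [0.0061, 0.001], [0.006, 0.0013], [0.006, 0.0016], [0.0059, 0.0019], [0.0058, 0.0022], [0.0057, 0.0025], [0.0055, 0.0028], [0.0054, 0.0031], [0.0052, 0.0033], [0.005, 0.0036], [0.0048, 0.0039], [0.0046, 0.0041], [0.0044, 0.0043], [0.0042, 0.0046], [0.0039, 0.0048], [0.0037, 0.005], [0.0034, 0.0051], [0.0031, 0.0053], [0.0029, 0.0055], [0.0026, 0.0056], [0.0023, 0.0057], [0.002, 0.0058], [0.0017, 0.0059]]
fork [ 0.0789 -0.0396  0.0145] home ball px [317.4332 169.1016]
```

{"op": "send_rows", "data": {"linear": [[0.0059,-0.0019,0],[0.006,-0.0016,0],[0.006,-0.0013,0],[0.0061,-0.001,0],[0.0061,-0.0006,0],[0.0062,-0.0003,0],[0.0062,0,0],[0.0062,0.0003,0]], "twist": [[0,0,0],[0,0,0],[0,0,0],[0,0,0],[0,0,0],[0,0,0],[0,0,0],[0,0,0]], "gripper": [10,10,10,10,10,10,10,10]}}

```text
time: 18.42
ee_pos: [0.6744, -0.0055, 0.2192]
tcp_rot: [-154.1, -0.0, -89.3]
wrist_force: [-15.7, 4.3, 6.3]
opening: 0.0237
grasp_force: 39.1
```

{"op": "send_rows", "data": {"linear": [[0.0061,0.0006,0],[0.0061,0.001,0],[0.006,0.0013,0],[0.006,0.0016,0],[0.0059,0.0019,0],[0.0058,0.0022,0],[0.0057,0.0025,0],[0.0055,0.0028,0]], "twist": [[0,0,0],[0,0,0],[0,0,0],[0,0,0],[0,0,0],[0,0,0],[0,0,0],[0,0,0]], "gripper": [10,10,10,10,10,10,10,10]}}

```text
time: 19.42
ee_pos: [0.6601, -0.0502, 0.2116]
tcp_rot: [-154.4, 0.2, -89.1]
wrist_force: [-30.8, 18.2, 9.8]
opening: 0.0233
grasp_force: 38.0
```

{"op": "send_rows", "data": {"linear": [[0.0054,0.0031,0],[0.0052,0.0033,0],[0.005,0.0036,0],[0.0048,0.0039,0],[0.0046,0.0041,0],[0.0044,0.0043,0],[0.0042,0.0046,0],[0.0039,0.0048,0]], "twist": [[0,0,0],[0,0,0],[0,0,0],[0,0,0],[0,0,0],[0,0,0],[0,0,0],[0,0,0]], "gripper": [10,10,10,10,10,10,10,10]}}

```text
time: 20.42
ee_pos: [0.6307, -0.0822, 0.1969]
tcp_rot: [-154.5, 0.8, -88.7]
wrist_force: [-47.4, 50.2, 16.5]
opening: 0.0201
grasp_force: 44.4
```

{"op": "send_rows", "data": {"linear": [[0.0037,0.005,0],[0.0034,0.0051,0],[0.0031,0.0053,0],[0.0029,0.0055,0],[0.0026,0.0056,0],[0.0023,0.0057,0],[0.002,0.0058,0],[0.0017,0.0059,0]], "twist": [[0,0,0],[0,0,0],[0,0,0],[0,0,0],[0,0,0],[0,0,0],[0,0,0],[0,0,0]], "gripper": [10,10,10,10,10,10,10,10]}}

```text
time: 21.42
ee_pos: [0.5938, -0.0988, 0.1793]
tcp_rot: [-154.2, 1.3, -88.1]
wrist_force: [-30.3, 79.1, 20.4]
opening: 0.0158
grasp_force: 55.6
```

```bash
python3 - <<'E'
from h import *
o=bot.get_obs();f=face(o['ee_pos']);print(o['time'],f,o['wrist_force'],o['opening'])
H=np.array([.072,.062]);g=f[:2]-H;t0=np.arctan2(g[0],-g[1]);r=np.hypot(*g);print(t0,r)
th=np.linspace(t0,.0,9);q=np.c_[r*np.cos(th),-r*np.sin(th)]
print(np.diff(q,axis=0).round(4).tolist())
E
```

```text
21.425 [ 0.0996 -0.0385  0.0383] [-30.2826  79.1405  20.4476] 0.015759919882451318
0.2677668216299719 0.10420209941137215
[[0.0009, 0.0034], [0.0008, 0.0034], [0.0006, 0.0034], [0.0005, 0.0034], [0.0004, 0.0035], [0.0003, 0.0035], [0.0002, 0.0035], [0.0001, 0.0035]]
```

The grip is slipping sideways off the ball, and the lateral force is rising. I'll ease off and release here, since the bar is already past where it falls home.

{"op": "send_rows", "data": {"linear": [[-0.006,0,0],[-0.006,0,0],[0,0,0],[0,0,0]], "twist": [[0,0,0],[0,0,0],[0,0,0],[0,0,0]], "gripper": [10,40,80,80]}}

```text
time: 21.92
ee_pos: [0.5966, -0.1017, 0.1794]
tcp_rot: [-154.0, -0.1, -89.4]
wrist_force: [-0.0, 0.3, -1.4]
opening: 0.0679
grasp_force: 0.8
```

```bash
python3 - <<'E'
from h import *
o=bot.get_obs();print(o['time'],face(o['ee_pos']),o['wrist_force'],o['opening'],o['tcp_rot'])
s=camera("side")[:,:,::-1];p=camera("top")[:,:,::-1]
a=cv2.resize(s[130:230,250:350],(400,400),interpolation=2);b=cv2.resize(p[130:230,250:350],(400,400),interpolation=2)
cv2.imwrite("pics/g5.png",np.hstack([a,b]))
E
```

```text
21.925 [ 0.1021 -0.0414  0.0371] [-0.0066  0.3407 -1.3505] 0.06788692141641475 [-153.9631   -0.1169  -89.3528]
```

View pics/g5.png

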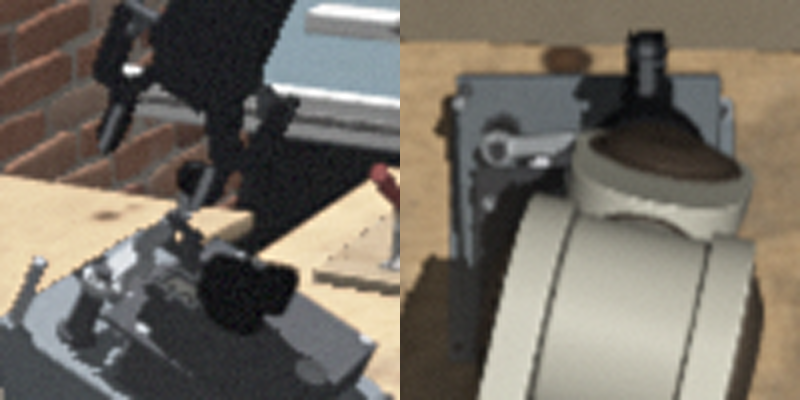

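The ball, at (190,180) in the side half, rests against the lower finger with the bar nearly down. Retreating along the normal so it drops.

{"op": "send_rows", "data": {"linear": [[0,0,-0.02],[0,0,-0.03],[0,0,-0.03],[0,0,-0.03],[0,0.05,-0.01],[0,0.05,0],[0,0.05,0],[0,0.05,0]], "twist": [[0,0,0],[0,0,0],[0,0,0],[0,0,0],[0,0,0],[0,0,0],[0,0,0],[0,0,0]], "gripper": [80,80,80,80,80,80,80,80]}}

```text
time: 23.02
ee_pos: [0.3631, -0.1044, 0.1991]
tcp_rot: [-153.9, -0.2, -89.4]
wrist_force: [-0.9, -0.6, 0.4]
opening: 0.0684
grasp_force: 0.0
```

```bash
python3 - <<'E'
from h import *
o=bot.get_obs();print(o['time'],face(o['ee_pos']),o['wrist_force'])
s=camera("side")[:,:,::-1];p=camera("top")[:,:,::-1]
a=cv2.resize(s[155:235,265:345],(400,400),interpolation=2);b=cv2.resize(p[140:220,255:335],(400,400),interpolation=2)
cv2.imwrite("pics/g6.png",np.hstack([a,b]))
H=np.array([.072,.062])
for t in(0,.17):
  X=F(.072+.12*np.sin(t),.062-.12*np.cos(t),.0395);print(t,pix('side',X),pix('top',X))
for nm,im,(x0,x1,y0,y1) in(('side',s,(280,315,160,190)),('top',p,(308,326,155,180))):
  g=cv2.cvtColor(im,cv2.COLOR_BGR2GRAY)[y0:y1,x0:x1];k,lab,st,c=cv2.connectedComponentsWithStats((g<45).astype(np.uint8))
  print(nm,[(st[i,4],c[i]+[x0,y0]) for i in range(1,k) if st[i,4]>15])
E
```

```text
23.025 [-0.0991 -0.0412  0.1571] [-0.8759 -0.5653  0.4343]
0 [300.8515 175.4578] [317.4332 169.1016]
0.17 [294.4961 171.6715] [316.8041 161.8469]
side [(np.int32(83), array([312.5783, 175.9036])), (np.int32(55), array([301.1636, 176.5273]))]
top [(np.int32(90), array([315.8111, 170.6556]))]
```

View pics/g6.png

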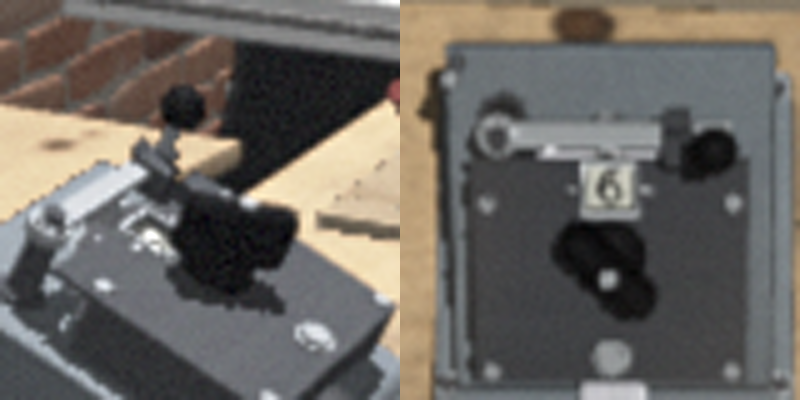

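The bar is level in the forked catch, with the ball at side px (301,176) against (300.9,175.5) predicted for home. The 6 is square in the window and the gripper is clear of everything.

```bash
python3 -c "
from workcell import ticket
print(ticket.job_done())"
```

```text
the job is handed in; nothing more can be done
None
```

The 6 stands squarely in the window with the latch bar dropped home in its notch, and the job is handed in at about 23 s; the grip slipped on the bar's return swing (wrist force about 87 N, limit 120 N), so I let the bar drop the last part by itself, and the mallet, pencil and screw tin were not touched.

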